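# Shut and lock the hatch of a control case

### The job

Swing the blue hatch of the grey control case down until it is fully shut. Then push its yellow wing fastener in against its spring, keep it pushed in while you turn it clockwise, up to a quarter turn, until you feel it come up against its end stop, and let go so that it drops into its locked detent. Do not wrench it hard against the stop, do not force it in to the bottom of its travel, and leave the things beside the case where they are.

Things in the scene. Friction and masses are not known exactly. Their poses are not given: they have to be found in the camera images.
- control_case: Grey metal control case, 140 (x) x 170 (y) x 70 mm, fixed to the bench. Origin: centre of its underside; x points from its front (lamps, cable glands) to its back, z up. The hatch hinge axis runs along the case's y through (70, 0, 70) mm in its frame.
- hatch (a joint): Opening angle of the blue hatch, rad: 0 shut, starts 0.45 to 0.75 (front edge up). The hatch is a plate 144 x 174 x 6 mm that covers the case; it stays where it is left (stiff hinge) and shuts when its front edge is pushed down with about 2 to 6 N. Shut, its upper face is 76 mm above the case's underside.
- hatch_push (a point): Point on the hatch's upper face near its front edge, 55 mm to the +y side of the fastener: a clear place to push. In the hatch's frame it is 128 mm from the hinge axis; with the hatch shut it is at (-58, 55, 76) mm in the case's frame. Its axes tilt with the hatch.
- wing_grip (a point): Centre of the yellow wing of the fastener, which is 42 mm long (the point's x axis), 10 mm thick (y: pinch it here) and 26 mm high (z). Under it is a black round skirt of 48 mm diameter, 5 mm thick, whose upper face is 13 mm below this point. The fastener axis is the point's z axis; with the hatch shut it passes through (-40, 0) mm in the case's frame and, not pushed in, this point is 108 mm above the case's underside.
- stud (a joint): How far the fastener is pushed into the hatch, m: 0 popped out (start); a spring of 1.2 N/mm with 3 N preload pushes it out (10 N at 6 mm). With the hatch shut the cross pin can pass under the cam only when pushed in 6 mm or more; 7 to 8 mm is a good depth; beyond 9.5 mm the spring is crushed (not allowed), the end of travel is 11 mm. Locked in the detent it rests at about 3 mm; if let go before the detent it stays at about 6 mm or pops out.
- wing (a joint): Turn of the wing in the hatch, rad, positive clockwise seen from above; at 0 its length lies along the case's x axis. Starts 0.38 to 0.50 (open). The detent lies anywhere from 1.17 to 1.82, since the receptacle inside is not mounted exactly and cannot be seen; it is just (0.05 rad) before a sprung end stop, so the turn ends where the stop is felt. The detent is 0.10 rad wide in all. The pushed-in wing turns freely (about 0.02 N m) until the stop.
- cam (a joint): Wind-up of the cam plate inside, rad: 0 while nothing bears on its stop; the wing turned against the stop winds it up by 0.0125 rad per 0.1 N m. More than 0.05 rad (about 0.4 N m) counts as wrenching; 0.0125 rad (0.1 N m) is a clear feel of the stop.
- driver_red: Red-handled screwdriver lying beside the case on its +y side, 150 x 18 x 17 mm: leave alone.
- tape_roll: Roll of black tape, 66 mm across, 19 mm high, lying beside the case on its -y side: leave alone.
- yellow_plug: Yellow harness plug, 55 x 28 x 17 mm, lying beside the case on its -y side: leave alone.
Not all that is in view belongs to the job. Several things have the shape of the control_case; the one meant has the colours described above.

How it is judged:
By the outcome, as a careful person would: the job done as asked, in the order asked, and still so for the second after the job is handed in, with the robot touching nothing.
It also fails if it takes over 72 s, if anything falls off the work surface, if the arm or the gripper's body presses on something with over 40 N, if the wrist force passes 120 N, or if a joint passes its speed limit or range.

### The arm

A 7-joint arm with a two-finger parallel gripper is mounted at the origin on a cart in front of the work surface, level with it; the furniture and walls round the work are solid. World frame = base frame: x ahead of the robot, y to its left, z up, the work surface at z = 0. Lengths are in mm, angles in rad, forces in N, time in s.
With the tool pointing down it reaches from about 400 to 750 mm from the base axis. Payload 19.5 kg.
Tool frame: the origin (TCP) lies midway between the tips of the shut fingers; the grasp point (between the pads) lies 19 mm behind it (env.tcp_to_grasp is the distance from the TCP to the grasp point, in mm); y points along the fingers, x is the direction in which the jaws open and shut, and the axes are right-handed (so a half turn about y gives the same grasp; the last joint's range is limited). The gripper opens to 85 mm and grips with 20 to 120 N. Pads are 22 mm wide; open, the fingers measure 114 mm over their backs; the gripper's body (76 mm by 85 mm) begins 54 mm behind the grasp point. The pads swing forward as they close: fully open they stand 13 mm farther back than shut.
Start: joints at [-1.267, 0.707, -0.028, 1.485, 0.022, 0.951, -0.075], TCP at [194.882, 540.94, 231.268] pointing down, gripper open.
Joint ranges: [-2.71, 2.71], [-0.32, 2.16], [-1.57, 1.52], [0, 2.45], [-1.46, 4.6], [0, 2.02], [-2.83, 2.83]. Speed limits (rad/s): [1.89, 1.89, 2.57, 2.57, 3.01, 3.01, 3.01].

### API

Orientations are given as a unit quaternion [x, y, z, w].
In Python, from rig import env, imaging gives the robot as it stands.
- The arm moves only by the shell command python3 -m jog 'ROWS'. ROWS is JSON, one flat list of numbers, 7 for each row, row after row: the shift along the tool's x, y, z in cm, then the turn, a rotation vector about the tool's x, y, z in rad, then the opening, from -1 (shut) to 1 (fully open), so that 0 is half open. In form: [dx, dy, dz, rx, ry, rz, gripper, dx, dy, dz, rx, ry, rz, gripper, ...]. A call has exactly 10 rows; each row shifts and turns the commanded pose from where the row before left it, along the tool's axes as they then stand; what a row does not reach is not made up. A row lasts 1/10 s, in which the tool goes at most 50 mm and 8.59 degrees, less where a joint would pass 70% of its speed; a pose out of reach is approached as far as the arm can. A call is refused whole if a number of a shift passes 5 or a number of a turn 0.15, either way. A call with a gripper value outside its range is refused whole. The fingers move at their own pace and stop on an object; the grip force is fixed at half the most. Time passes only in rows, so rows that do not move let the fingers close, or fill a call up. It gives the time, the measured TCP pose, the force and the opening at its end, in the units of the state.
- env.get_state(): the state, without advancing time (a new reading comes with each control period).
- imaging.snapshot(name): name is "scene" or "top"; returns (picture, depth): 480x640x3 uint8, blue, green, red; 480x640 float32, mm along the optical axis (not along the pixel's ray), 0 where there is no reading.
- imaging.camera_info(name): a dict with "vertical_fov" (degrees; the focal length in pixels is half the picture's height over the tangent of half this angle, whatever the lens; pixels are square), "cx", "cy" (the principal point, pixels), "view" (4x4, takes a point from world to camera coordinates). Camera axes: x right, y down, z forward; pixel columns grow to the right and rows downward; lengths in mm; the calibration is good to about 2 mm. A picture is of the moment at which its call begins. camera_info takes no time and is no camera call.
- env.close_job(): hands the job in, once; it reports no verdict.
The state is a dict: "time": time; "qpos": joint angles; "qvel": joint speeds; "joint_torque": joint torques, N m; "position": TCP position; "tcp_rot": TCP orientation; "force": force on the tool from outside, world axes, zero at the start; "torque": the same for the moment, N m; "gripper_width": finger opening in mm.
Only numpy, scipy, OpenCV 4.12 (cv2) and the standard library are available. Lean on these libraries where they do the work, as an engineer would, in place of code of your own. Each camera call takes 0.05 s, during which the arm holds its last target. There are 200 camera calls.

## Working session

There is one attempt and no reset: what is moved stays moved. The work goes in short steps, Python scripts to look and compute and a shell command to move; the robot and the scene stay as the last step left them, time stands still between calls to the robot, and variables do not carry over. Pictures are saved under pics/ and viewed, about 8 in all and at most 12, crops included, and the job is handed in when it is done.

```bash
mkdir -p pics; cat > h.py <<'E'
import numpy as np, cv2
from rig import env, imaging
from scipy.spatial.transform import Rotation as R
def snap(n):
    p,d=imaging.snapshot(n); np.savez('/tmp/%s.npz'%n,p=p,d=d); return p,d
def load(n):
    z=np.load('/tmp/%s.npz'%n); return z['p'],z['d']
def pts(n,uv,z):
    c=imaging.camera_info(n); f=240/np.tan(np.radians(c['vertical_fov'])/2)
    uv=np.atleast_2d(uv).astype(float); z=np.asarray(z,float).reshape(-1)
    pc=np.c_[(uv[:,0]-c['cx'])/f*z,(uv[:,1]-c['cy'])/f*z,z]
    V=np.array(c['view']); return (pc-V[:3,3])@V[:3,:3]
def st():
    s=env.get_state(); print('t',s['time'],'pos',np.round(s['position'],1),'q',np.round(s['tcp_rot'],4),'F',np.round(s['force'],1),'T',np.round(s['torque'],2),'w',s['gripper_width'],'qp',np.round(s['qpos'],2)); return s
E
python3 - <<'E'
from h import *
s=st(); print(R.from_quat(s['tcp_rot']).as_matrix().round(3))
a,_=snap('scene'); b,_=snap('top')
cv2.imwrite('pics/scene.png',a); cv2.imwrite('pics/top.png',b)
for n in('scene','top'): print(imaging.camera_info(n))
E
```

```text
t 0.0 pos [194.8 540.7 230.9] q [ 0.5788  0.4062 -0.4068 -0.5783] F [ 0.2 -0.1 -0.3] T [-0.02 -0.07  0.01] w 85.31967591318755 qp [-1.27  0.71 -0.03  1.48  0.02  0.95 -0.08]
[[ 0.339 -0.    -0.941]
 [ 0.941 -0.001  0.339]
 [-0.001 -1.    -0.   ]]
{'vertical_fov': 49.572503500447795, 'cx': 317.00992564104826, 'cy': 236.24815753088419, 'view': array([[ 7.00134489e-01, -7.13975141e-01,  7.15508297e-03,
        -3.22055862e+02],
       [-5.48361543e-01, -5.44095278e-01, -6.35027516e-01,
         3.64398256e+02],
       [ 4.57286907e-01,  4.40681093e-01, -7.72456380e-01,
         6.75150775e+02],
       [ 0.00000000e+00,  0.00000000e+00,  0.00000000e+00,
         1.00000000e+00]])}
{'vertical_fov': 45.167245677915844, 'cx': 323.61821685737993, 'cy': 234.74093623018476, 'view': array([[ 1.52830838e-02, -9.99882548e-01, -1.14764010e-03,
         5.60753646e+01],
       [-9.98563927e-01, -1.52039671e-02, -5.13704529e-02,
         5.05694059e+02],
       [ 5.13469707e-02,  1.93109094e-03, -9.98679007e-01,
         9.87531985e+02],
       [ 0.00000000e+00,  0.00000000e+00,  0.00000000e+00,
         1.00000000e+00]])}
```

View pics/scene.png

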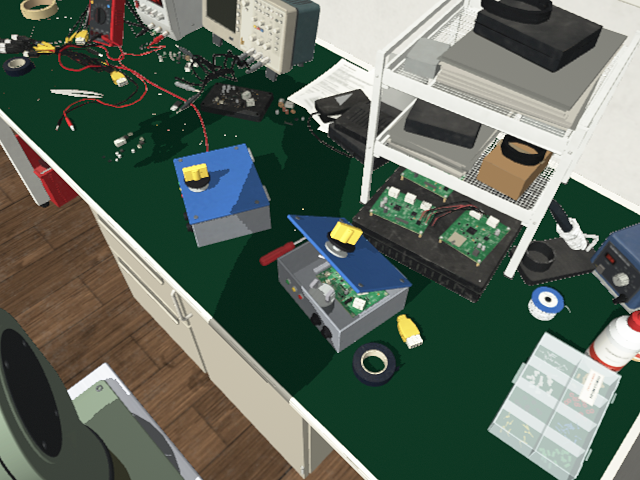

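View pics/top.png

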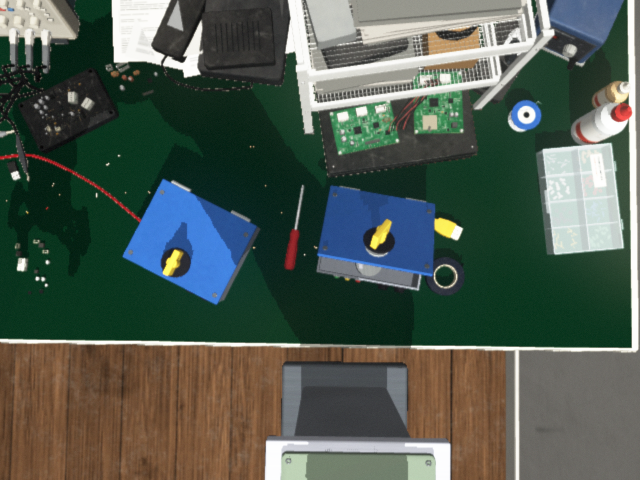

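```bash
python3 - <<'E'
from h import *
T,D=load('top')
hsv=cv2.cvtColor(T,cv2.COLOR_BGR2HSV)
m=cv2.inRange(hsv,(100,120,60),(125,255,255)); roi=np.zeros_like(m); roi[175:295,305:450]=255
m&=roi; v,u=np.nonzero((m>0)&(D>0)); P=pts('top',np.c_[u,v],D[v,u])
A=np.c_[P[:,:2],np.ones(len(P))]
for _ in range(5):
    c=np.linalg.lstsq(A,P[:,2],rcond=None)[0]; r=P[:,2]-A@c; k=abs(r)<max(3,2*np.std(r)); P=P[k];A=A[k]
n=np.array([-c[0],-c[1],1]);n/=np.linalg.norm(n)
print('normal',n,'open',np.arccos(n[2]),'dir',np.arctan2(n[1],n[0]),'res',np.std(P[:,2]-A@c),len(P))
# frame in plane: e2 horizontal
h=-n[:2]/np.hypot(*n[:2]); yaw=np.arctan2(h[1],h[0]); 
print('yaw of case if n tilts to +-x',yaw, yaw+np.pi)
cnt=max(cv2.findContours(m,0,2)[0],key=cv2.contourArea)
rc=cv2.approxPolyDP(cv2.convexHull(cnt),6,True)[:,0]; 
# ray-plane
C=pts('top',[[0,0]],[0.])[0]
for p in rc:
    d=pts('top',[p],[1.])[0]-C; t=(c[2]+c[:2]@C[:2]-C[2])/(d[2]-c[:2]@d[:2]); print(p,(C+t*d).round(1))
ym=cv2.inRange(hsv,(20,120,120),(35,255,255)); ym[:, :355]=0; ym[:,405:]=0; ym[:210]=0; ym[260:]=0
v,u=np.nonzero((ym>0)&(D>0)); Y=pts('top',np.c_[u,v],D[v,u]); 
top=Y[(Y-P.mean(0))@n>30]; print('wing',len(Y),len(top),top.mean(0),np.percentile((Y-P.mean(0))@n,[5,50,95]))
a=cv2.resize(load('scene')[0][190:360,240:450],None,fx=3,fy=3,interpolation=2); b=cv2.resize(T[170:300,300:480],None,fx=3,fy=3)
w=np.zeros((510,630,3),np.uint8); w[:510]=a
cv2.imwrite('pics/crop.png',w)
E
```

```text
normal [ 0.57786139 -0.09474102  0.81061727] open 0.6255908609748901 dir -0.16250537077215982 res 1.3215612067618607 6700
yaw of case if n tilts to +-x 2.9790872828176336 6.120679936407427
[330 186] [581.1  54.5  77.7]
[433 203] [ 556.  -113.7   75.9]
[432 275] [440.3 -97.  160.4]
[318 256] [465.6  71.3 162. ]
wing 324 244 [502.35435932 -19.55399391 177.09674513] [19.82225775 42.18681273 46.32704207]
```

View pics/crop.png

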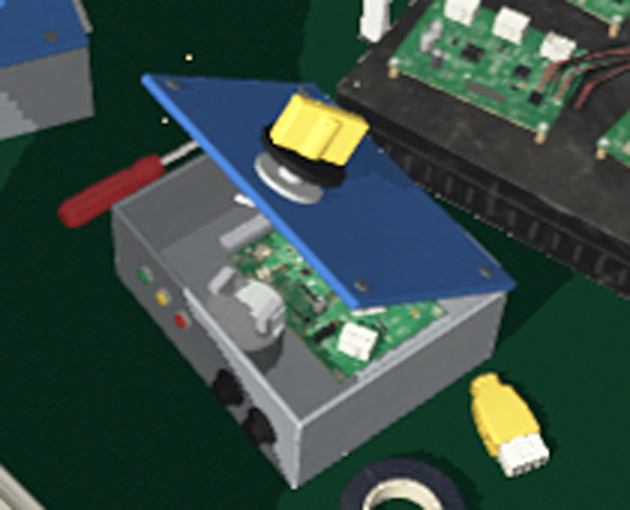

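The two candidates in the top view are the case at (190,240), which is already shut and stands alone, and the case at (378,240). The second one has its hatch open, with the red driver on its left and the tape and plug on its right. The crop confirms it: grey case, blue hatch up, yellow wing, lamps and glands at the front. It is the one meant.

```bash
python3 -m jog '[-3.1,0,-3.5,0,0,0,-1,-3.1,0,-3.5,0,0,0,-1,-3.1,0,-3.5,0,0,0,-1,-3.1,0,-3.5,0,0,0,-1,-3.1,0,-3.5,0,0,0,-1,-3.1,0,-3.5,0,0,0,-1,-3.1,0,-3.5,0,0,0,-1,-3.1,0,-3.5,0,0,0,-1,-3.1,0,-3.5,0,0,0,-1,-3.1,0,-3.5,0,0,0,-1]'
python3 - <<'E'
from h import *
s=st(); M=R.from_quat(s['tcp_rot']).as_matrix(); print(M.round(3))
for g in ([472,40,175],[472,40,148],[445,44,74]): print(M.T@(np.array(g)-s['position'])/10)
E
```

```text
time: 1.1
position: [419.6, 128.8, 231.3]
tcp_rot: [-0.579, -0.406, 0.407, 0.579]
force: [0.6, 1.1, -0.8]
gripper_width: -0.1
t 1.1 pos [419.6 128.8 231.3] q [-0.5785 -0.4065  0.4066  0.5786] F [ 0.6  1.1 -0.8] T [-0.01 -0.05 -0.02] w -0.06870198809449168 qp [-0.3   0.51 -0.11  1.95  0.09  0.68  0.76]
[[ 0.339 -0.    -0.941]
 [ 0.941 -0.     0.339]
 [-0.    -1.     0.   ]]
[-6.58106136  5.62551498 -7.93869555]
[-6.58058635  8.32551491 -7.93908317]
[-7.11785512 15.72599362 -5.26433884]
```

```bash
python3 -m jog '[-1.65,0,-2,0,0,0,-1,-1.65,0,-2,0,0,0,-1,-1.65,0,-2,0,0,0,-1,-1.65,0,-2,0,0,0,-1,0,1.6,0,0,0,0,-1,0,1.6,0,0,0,0,-1,0,1.6,0,0,0,0,-1,0,1.2,0,0,0,0,-1,0,0.6,0,0,0,0,-1,0,0,0,0,0,0,-1]'
python3 - <<'E'
from h import *
s=st(); M=R.from_quat(s['tcp_rot']).as_matrix()
# arc waypoints of push pt, in tool axes relative
ex=np.array([.989,-.1475]);ey=np.array([.1475,.989]);H=np.array([563.3,-29.0])
p=s['position']
for th in np.linspace(.6256,-.02,9):
    c,q=np.cos(th),np.sin(th); g=np.r_[H+ex*(-128*c+6*q)+55*ey,70+128*q+6*c]
    print(round(th,2),g.round(1),(M.T@(g-p)/10).round(2)); p=g
E
```

```text
time: 2.1
position: [471.7, 41.4, 164.8]
tcp_rot: [-0.578, -0.406, 0.407, 0.579]
force: [0.2, 0.2, -0.1]
gripper_width: 0.1
t 2.1 pos [471.7  41.4 164.8] q [-0.5784 -0.4062  0.4069  0.5787] F [ 0.2  0.2 -0.1] T [ 0.03 -0.06 -0.03] w 0.08305876237914765 qp [-0.09  0.67 -0.11  1.93  0.13  0.55  0.94]
0.63 [472.3  40.2 149.8] [-0.1  1.5 -0.1]
0.54 [466.2  41.1 141.5] [-0.12  0.83  0.6 ]
0.46 [460.9  41.9 132.7] [-0.11  0.88  0.53]
0.38 [456.2  42.6 123.5] [-0.09  0.92  0.46]
0.3 [452.3  43.2 113.9] [-0.08  0.96  0.38]
0.22 [449.2  43.6 104. ] [-0.06  0.99  0.31]
0.14 [446.9  44.   94. ] [-0.05  1.01  0.23]
0.06 [445.4  44.2  83.8] [-0.03  1.02  0.15]
-0.02 [444.7  44.3  73.4] [-0.01  1.03  0.07]
```

```bash
python3 -m jog '[0,0.9,0,0,0,0,-1,0,0.6,0,0,0,0,-1,-0.06,0.42,0.3,0,0,0,-1,-0.06,0.42,0.3,0,0,0,-1,-0.06,0.44,0.27,0,0,0,-1,-0.05,0.44,0.26,0,0,0,-1,-0.05,0.46,0.23,0,0,0,-1,-0.05,0.46,0.23,0,0,0,-1,-0.04,0.48,0.19,0,0,0,-1,-0.04,0.48,0.19,0,0,0,-1]'
python3 -m jog '[-0.03,0.5,0.16,0,0,0,-1,-0.03,0.5,0.15,0,0,0,-1,-0.03,0.5,0.12,0,0,0,-1,-0.02,0.5,0.11,0,0,0,-1,-0.02,0.5,0.08,0,0,0,-1,-0.02,0.5,0.07,0,0,0,-1,0,0.4,0,0,0,0,-1,0,0.2,0,0,0,0,-1,0,0.1,0,0,0,0,-1,0,0,0,0,0,0,-1]'
python3 -c "
from h import *
st()"
```

```text
time: 3.1
position: [451.9, 44.3, 113.9]
tcp_rot: [0.579, 0.406, -0.407, -0.579]
force: [2.1, 0.8, 0.8]
gripper_width: -0.1
time: 4.1
position: [445.0, 45.1, 77.2]
tcp_rot: [0.579, 0.406, -0.407, -0.579]
force: [1.0, 0.1, -0.1]
gripper_width: -0.1
t 4.1 pos [445.   45.1  77.2] q [ 0.5786  0.4064 -0.4066 -0.5786] F [ 1.   0.1 -0.1] T [ 0.05 -0.02  0.  ] w -0.14530112114294705 qp [-0.14  0.82 -0.05  2.09  0.16  0.23  0.89]
```

```bash
python3 -m jog '[0,0.1,0,0,0,0,-1,0,0.1,0,0,0,0,-1,0,0,0,0,0,0,-1,0,0,0,0,0,0,-1,0,0,0,0,0,0,-1,0,0,0,0,0,0,-1,0,0,0,0,0,0,-1,0,0,0,0,0,0,-1,0,0,0,0,0,0,-1,0,0,0,0,0,0,-1]'
```

```text
time: 5.1
position: [445.1, 45.1, 75.8]
tcp_rot: [0.579, 0.407, -0.406, -0.578]
force: [-3.8, -1.3, 16.3]
gripper_width: 0.3
```

```bash
python3 -m jog '[0,-0.5,0,0,0,0,-1,0,-2,0,0,0,0,0,0,-3,0,0,0,0,0,0,-3,0,0,0,0,0,2,0,2,0,0,0,0,2,0,2,0,0,0,0,2,0,2,0,0,0,0,0,0,0,0,0,0,0,0,0,0,0,0,0,0,0,0,0,0,0,0,0]'
python3 - <<'E'
from h import *
st(); a,_=snap('scene'); b,_=snap('top')
w=np.zeros((540,800,3),np.uint8)
w[:,:400]=cv2.resize(a[200:380,255:388],(400,540)); w[:,400:]=cv2.resize(b[165:300,315:415],(400,540)); cv2.imwrite('pics/shut.png',w)
E
```

```text
time: 6.1
position: [409.3, 121.3, 160.4]
tcp_rot: [0.579, 0.406, -0.406, -0.579]
force: [0.8, -1.5, -0.4]
gripper_width: 43.0
t 6.1 pos [409.3 121.3 160.4] q [ 0.5789  0.4062 -0.4062 -0.5786] F [ 0.8 -1.5 -0.4] T [ 0.02 -0.02  0.02] w 43.001854525203925 qp [-0.32  0.63 -0.07  2.09  0.1   0.43  0.76]
```

View pics/shut.png

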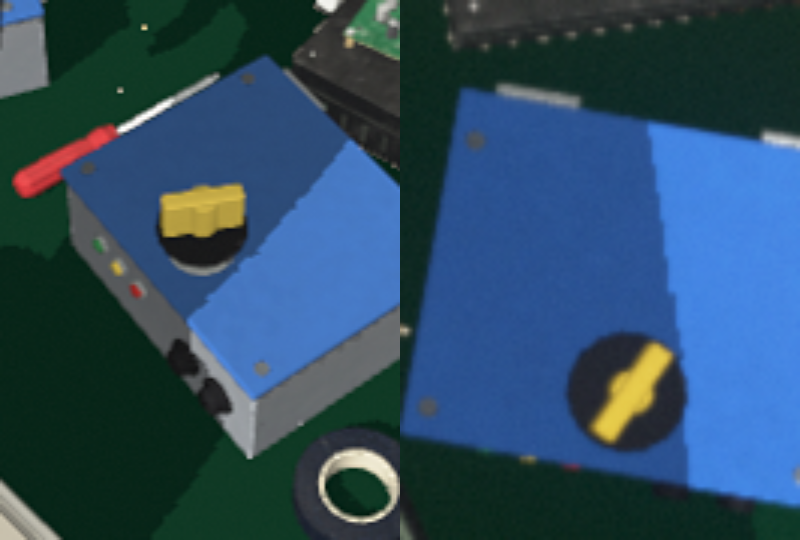

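The hatch is shut (left crop: its edge is flush with the case), and the wing is in clear view at about (630,392) in the right crop. Next I measure it.

```bash
python3 - <<'E'
from h import *
T,D=load('top'); hsv=cv2.cvtColor(T,cv2.COLOR_BGR2HSV)
c=imaging.camera_info('top'); C=pts('top',[[0,0]],[0.])[0]
def ray(uv,z):
    d=pts('top',uv,np.ones(len(uv)))-C; return C+d*((z-C[2])/d[:,2])[:,None]
m=cv2.inRange(hsv,(20,100,90),(35,255,255)); r=np.zeros_like(m); r[240:285,350:395]=255; m&=r
v,u=np.nonzero(m); P=ray(np.c_[u,v],121)[:,:2]; ctr=P.mean(0); w,E=np.linalg.eigh(np.cov(P.T)); e=E[:,1]; e*=np.sign(e[0])
q=(P-ctr)@E; print('wing n',len(u),'ctr',ctr,'ang',np.arctan2(e[1],e[0]),'ext',np.ptp(q,axis=0),'rect',(q.max(0)+q.min(0))/2,'z',np.percentile(pts('top',np.c_[u,v],D[v,u])[:,2],[10,50,90]))
k=cv2.inRange(hsv,(0,0,0),(180,255,50))&r|m; k=cv2.morphologyEx(k,cv2.MORPH_OPEN,np.ones((5,5)))
cn=max(cv2.findContours(k,0,2)[0],key=cv2.contourArea); (x,y),rad=cv2.minEnclosingCircle(cn); print('skirt',ray(np.array([[x,y]]),95),rad)
b=cv2.inRange(hsv,(100,120,60),(125,255,255)); b[:,:305]=0;b[:,450:]=0;b[:170]=0;b[300:]=0
cn=max(cv2.findContours(b,0,2)[0],key=cv2.contourArea); rc=cv2.minAreaRect(cn); W=ray(cv2.boxPoints(rc),76); print(W.round(1),W.mean(0))
d=np.diff(np.r_[W,W[:1]],axis=0)[:,:2]; print(np.arctan2(d[:,1],d[:,0]),np.hypot(*d.T))
vv,uu=np.nonzero(b&(D>0).astype(np.uint8)*255); X=pts('top',np.c_[uu,vv],D[vv,uu]); cf=np.linalg.lstsq(np.c_[X[:,:2],np.ones(len(X))],X[:,2],rcond=None)[0]; print('hatch slope',cf[:2],X[:,2].mean())
E
```

```text
wing n 236 ctr [457.25732439 -12.34948807] ang -0.5992687291748702 ext [17.52348554 42.75697849] rect [-0.03228621  0.11214736] z [108.45907427 120.67834121 123.04358531]
skirt [[458.14247286 -13.28838005  95.        ]] 13.93913745880127
[[ 437.7   78.8   76. ]
 [ 582.3   55.1   76. ]
 [ 553.5 -118.7   76. ]
 [ 409.4  -93.7   76. ]] [495.71657792 -19.63251731  76.        ]
[-0.16233461 -1.73477881  2.96983736  1.40841489] [146.55983074 176.15304366 146.28422844 174.77472813]
hatch slope [0.01651899 0.01837933] 75.62441405591872
```

```bash
python3 -m jog '[-2.75,0,-2.25,0,0,0,0,-2.75,0,-2.25,0,0,0,0,-2.75,0,-2.25,0,0,0,0,-2.75,0,-2.25,0,0,0,0,0,0,0,0,0.1265,0,0,0,0,0,0,0.1265,0,0,0,1,0,0,0,0,0,0,1,0,0,0,0,0,0,0.5,0,0,0,0,0,0,0,0,0,0,0,0]'
python3 - <<'E'
from h import *
s=st(); M=R.from_quat(s['tcp_rot']).as_matrix(); print(M.round(3),np.arctan2(M[1,0],M[0,0]))
print(M.T@(np.array([456.8,-12.7,98.5])-s['position'])/10)
E
```

```text
time: 7.2
position: [455.9, -12.0, 134.4]
tcp_rot: [-0.625, -0.33, 0.331, 0.625]
force: [-0.2, 0.4, 0.2]
gripper_width: 42.7
t 7.2 pos [455.9 -12.  134.4] q [-0.6246 -0.3304  0.3315  0.6252] F [-0.2  0.4  0.2] T [-0.02 -0.03 -0.  ] w 42.709242430579856 qp [-0.02  0.71 -0.05  2.02  0.08  0.42  0.85]
[[ 0.562 -0.002 -0.827]
 [ 0.827 -0.     0.562]
 [-0.001 -1.     0.001]] 0.9739872709012855
[-0.00457345  3.58517784 -0.12092984]
```

```bash
python3 -m jog '[0,1,-0.1,0,0,0,0,0,1,0,0,0,0,0,0,1,0,0,0,0,0,0,0.4,0,0,0,0,0,0,0.2,0,0,0,0,0,0,0,0,0,0,0,0,0,0,0,0,0,0,-1,0,0,0,0,0,0,-1,0,0,0,0,0,0,-1,0,0,0,0,0,0,-1]'
python3 -m jog '[0,0,0,0,0,0,-1,0,0,0,0,0,0,-1,0,0,0,0,0,0,-1,0,0,0,0,0,0,-1,0,0,0,0,0,0,-1,0,0,0,0,0,0,-1,0,0,0,0,0,0,-1,0,0,0,0,0,0,-1,0,0,0,0,0,0,-1,0,0,0,0,0,0,-1]'
python3 -c "
from h import *
st()"
```

```text
time: 8.2
position: [457.2, -12.6, 99.5]
tcp_rot: [0.625, 0.33, -0.33, -0.625]
force: [0.3, -1.2, 1.8]
gripper_width: 8.9
time: 9.2
position: [457.2, -12.6, 99.3]
tcp_rot: [0.625, 0.33, -0.33, -0.625]
force: [1.7, -1.3, 1.2]
gripper_width: 8.6
t 9.2 pos [457.2 -12.6  99.3] q [ 0.6253  0.3303 -0.3303 -0.6252] F [ 1.7 -1.3  1.2] T [-0.37 -0.24 -0.05] w 8.609329390387567 qp [-0.02  0.78 -0.04  2.05  0.09  0.32  0.84]
```

```bash
python3 -m jog '[0,0.15,0,0,0,0,-1,0,0.15,0,0,0,0,-1,0,0.15,0,0,0,0,-1,0,0.15,0,0,0,0,-1,0,0.1,0,0,0,0,-1,0,0,0,0,0,0,-1,0,0,0,0,0,0,-1,0,0,0,0,0,0,-1,0,0,0,0,0,0,-1,0,0,0,0,0,0,-1]'
python3 -c "
from h import *
st()"
```

```text
time: 10.2
position: [457.3, -12.6, 92.4]
tcp_rot: [0.625, 0.33, -0.33, -0.625]
force: [0.3, -2.6, 11.1]
gripper_width: 8.4
t 10.2 pos [457.3 -12.6  92.4] q [ 0.6254  0.3303 -0.3302 -0.6251] F [ 0.3 -2.6 11.1] T [-0.36  0.01 -0.02] w 8.431931071932011 qp [-0.02  0.79 -0.04  2.05  0.09  0.3   0.84]
```

```bash
python3 -m jog '[0,0.07,0,0,0,0,-1,0,0,0,0,0.085,0,-1,0,0,0,0,0.085,0,-1,0,0,0,0,0.085,0,-1,0,0,0,0,0.085,0,-1,0,0,0,0,0.085,0,-1,0,0,0,0,0.085,0,-1,0,0,0,0,0.085,0,-1,0,0,0,0,0.085,0,-1,0,0,0,0,0,0,-1]'
cat > s.py <<'E'
from h import *
s=st(); M=R.from_quat(s['tcp_rot']).as_matrix(); print('turn since grip',round(0.974-np.arctan2(M[1,0],M[0,0]),4),'axis',M[:,1].round(3),'Tz tool-y',round(float(np.dot(M[:,1],s['torque'])),3))
E
python3 s.py
```

```text
time: 11.2
position: [457.2, -12.7, 91.7]
tcp_rot: [0.7, 0.102, -0.102, -0.7]
force: [-1.0, -1.3, 11.7]
gripper_width: 8.6
t 11.2 pos [457.2 -12.7  91.7] q [ 0.6999  0.1018 -0.1016 -0.6996] F [-1.  -1.3 11.7] T [-0.48  0.11  0.03] w 8.620087965535719 qp [-0.09  0.8   0.09  2.05 -0.22  0.3   0.47]
turn since grip 0.6854 axis [ 0. -0. -1.] Tz tool-y -0.029
```

```bash
python3 -m jog '[0,0,0,0,0.02,0,-1,0,0,0,0,0.02,0,-1,0,0,0,0,0.02,0,-1,0,0,0,0,0,0,-1,0,0,0,0,0,0,-1,0,0,0,0,0,0,-1,0,0,0,0,0,0,-1,0,0,0,0,0,0,-1,0,0,0,0,0,0,-1,0,0,0,0,0,0,-1]'>/dev/null; python3 s.py
```

```text
t 12.2 pos [457.2 -12.7  91.8] q [ 0.7024  0.0819 -0.0817 -0.7023] F [-0.3 -2.  11.9] T [-0.41  0.14  0.02] w 8.416061628209688 qp [-0.1   0.8   0.1   2.05 -0.25  0.3   0.44]
turn since grip 0.7421 axis [ 0. -0. -1.] Tz tool-y -0.021
```

```bash
python3 -m jog '[0,0,0,0,0.035,0,-1,0,0,0,0,0,0,-1,0,0,0,0,0,0,-1,0,0,0,0,0,0,-1,0,0,0,0,0,0,-1,0,0,0,0,0,0,-1,0,0,0,0,0,0,-1,0,0,0,0,0,0,-1,0,0,0,0,0,0,-1,0,0,0,0,0,0,-1]'>/dev/null; python3 s.py
```

```text
t 13.2 pos [457.2 -12.7  91.7] q [ 0.7038  0.0696 -0.0694 -0.7036] F [-0.6 -1.  11.8] T [-0.44  0.16  0.02] w 8.570386472379536 qp [-0.1   0.8   0.11  2.05 -0.26  0.3   0.42]
turn since grip 0.7771 axis [ 0. -0. -1.] Tz tool-y -0.023
```

```bash
python3 -m jog '[0,0,0,0,0.035,0,-1,0,0,0,0,0,0,-1,0,0,0,0,0,0,-1,0,0,0,0,0,0,-1,0,0,0,0,0,0,-1,0,0,0,0,0,0,-1,0,0,0,0,0,0,-1,0,0,0,0,0,0,-1,0,0,0,0,0,0,-1,0,0,0,0,0,0,-1]'>/dev/null; python3 s.py
```

```text
t 14.2 pos [457.2 -12.7  91.8] q [ 0.7049  0.0573 -0.0571 -0.7047] F [-0.5 -2.  12.5] T [-0.41  0.13 -0.02] w 8.94854500542284 qp [-0.11  0.8   0.11  2.05 -0.28  0.3   0.4 ]
turn since grip 0.8121 axis [ 0. -0. -1.] Tz tool-y 0.017
```

```bash
python3 -m jog '[0,0,0,0,0.035,0,-1,0,0,0,0,0,0,-1,0,0,0,0,0,0,-1,0,0,0,0,0,0,-1,0,0,0,0,0,0,-1,0,0,0,0,0,0,-1,0,0,0,0,0,0,-1,0,0,0,0,0,0,-1,0,0,0,0,0,0,-1,0,0,0,0,0,0,-1]'>/dev/null; python3 s.py
```

```text
t 15.2 pos [457.2 -12.7  91.8] q [ 0.7058  0.0449 -0.0447 -0.7056] F [-0.6 -1.4 11.5] T [-0.39  0.1  -0.04] w 8.828177941067974 qp [-0.11  0.8   0.12  2.05 -0.29  0.3   0.38]
turn since grip 0.8472 axis [ 0. -0. -1.] Tz tool-y 0.035
```

```bash
python3 -m jog '[0,0,0,0,0.035,0,-1,0,0,0,0,0,0,-1,0,0,0,0,0,0,-1,0,0,0,0,0,0,-1,0,0,0,0,0,0,-1,0,0,0,0,0,0,-1,0,0,0,0,0,0,-1,0,0,0,0,0,0,-1,0,0,0,0,0,0,-1,0,0,0,0,0,0,-1]'>/dev/null; python3 s.py
```

```text
t 16.2 pos [457.2 -12.7  91.7] q [ 0.7064  0.0326 -0.0324 -0.7063] F [ 0.5 -1.8 12. ] T [-0.48  0.18  0.05] w 8.44778254741055 qp [-0.11  0.8   0.13  2.05 -0.31  0.3   0.36]
turn since grip 0.882 axis [ 0. -0. -1.] Tz tool-y -0.049
```

```bash
python3 -m jog '[0,0,0,0,0.03,0,-1,0,0,0,0,0,0,-1,0,0,0,0,0,0,-1,0,0,0,0,0,0,-1,0,0,0,0,0,0,-1,0,0,0,0,0,0,-1,0,0,0,0,0,0,-1,0,0,0,0,0,0,-1,0,0,0,0,0,0,-1,0,0,0,0,0,0,-1]'>/dev/null; python3 s.py
```

```text
t 17.2 pos [457.2 -12.6  91.7] q [ 0.7068  0.0221 -0.0219 -0.7067] F [-0.9 -2.4 12.4] T [-0.48  0.08  0.23] w 8.307294293859158 qp [-0.12  0.8   0.13  2.05 -0.32  0.31  0.35]
turn since grip 0.9118 axis [ 0. -0. -1.] Tz tool-y -0.231
```

```bash
python3 -m jog '[0,0,0,0,0,0,-1,0,0,0,0,0,0,-1,0,0,0,0,0,0,-1,0,0,0,0,0,0,-1,0,0,0,0,0,0,-1,0,0,0,0,0,0,-1,0,0,0,0,0,0,-1,0,0,0,0,0,0,-1,0,0,0,0,0,0,-1,0,0,0,0,0,0,-1]'>/dev/null; python3 s.py
```

```text
t 18.2 pos [457.2 -12.7  91.7] q [ 0.7069  0.0221 -0.0219 -0.7067] F [-0.8 -2.7 11.6] T [-0.44  0.15  0.18] w 8.715965009957875 qp [-0.12  0.8   0.13  2.05 -0.32  0.31  0.35]
turn since grip 0.9118 axis [ 0. -0. -1.] Tz tool-y -0.182
```

The stop is felt: about 0.2 N·m on two readings. I back off about 0.07 rad to the detent centre, then let it rise while still holding it.

```bash
python3 -m jog '[0,0,0,0,-0.035,0,-1,0,0,0,0,-0.035,0,-1,0,0,0,0,0,0,-1,0,0,0,0,0,0,-1,0,-0.1,0,0,0,0,-1,0,-0.1,0,0,0,0,-1,0,-0.1,0,0,0,0,-1,0,-0.1,0,0,0,0,-1,0,0,0,0,0,0,-1,0,0,0,0,0,0,-1]'>/dev/null; python3 s.py
```

```text
t 19.2 pos [457.2 -12.7  95.6] q [ 0.7057  0.0466 -0.0466 -0.7055] F [ 0.6 -2.7  7.2] T [-0.47 -0.02  0.03] w 8.76400510885041 qp [-0.11  0.79  0.12  2.05 -0.29  0.31  0.38]
turn since grip 0.8421 axis [ 0. -0. -1.] Tz tool-y -0.025
```

```bash
python3 -m jog '[0,-0.06,0,0,0,0,-1,0,0,0,0,0,0,-1,0,0,0,0,0,0,-0.5,0,0,0,0,0,0,-0.2,0,0,0,0,0,0,0,0,0,0,0,0,0,0,0,0,0,0,0,0,0,0,-1,0,0,0,0,0,0,-2,0,0,0,0,0,0,-3,0,0,0,0,0,0,0,0,0,0,0,0]'
python3 -m jog '[0,-2,0,0,0,0,0,1.5,0,-2,0,0,0,0,2,0,-2,0,0,0,0,2,0,-2,0,0,0,0,2,0,-2,0,0,0,0,2,0,-2,0,0,0,0,2,0,-1,0,0,0,0,2,0,0,0,0,0,0,0,0,0,0,0,0,0,0,0,0,0,0,0,0]'
python3 - <<'E'
from h import *
st(); a,_=snap('scene'); b,D=snap('top')
C=pts('top',[[0,0]],[0.])[0]
hsv=cv2.cvtColor(b,cv2.COLOR_BGR2HSV); m=cv2.inRange(hsv,(20,100,90),(35,255,255)); r=np.zeros_like(m); r[240:285,350:395]=255; m&=r
v,u=np.nonzero(m); d=pts('top',np.c_[u,v],np.ones(len(u)))-C; P=(C+d*((118-C[2])/d[:,2])[:,None])[:,:2]
w,E=np.linalg.eigh(np.cov(P.T)); e=E[:,1]; ang=np.arctan2(e[1],e[0])
print(len(u),P.mean(0),'wing',(-0.164-ang)%np.pi,'z',np.percentile(pts('top',np.c_[u,v],D[v,u])[:,2],[10,50,90]))
w=np.zeros((540,800,3),np.uint8)
w[:,:400]=cv2.resize(a[200:380,255:388],(400,540)); w[:,400:]=cv2.resize(b[165:300,300:480],(400,300)) [:540] if False else cv2.resize(b[165:300,315:415],(400,540)); cv2.imwrite('pics/end.png',w)
E
```

```text
time: 20.2
position: [604.9, -103.6, 115.0]
tcp_rot: [-0.705, -0.046, 0.047, 0.706]
force: [-0.5, -0.1, -0.9]
gripper_width: 42.5
t 20.2 pos [ 604.9 -103.6  115. ] q [-0.7055 -0.0463  0.0472  0.7057] F [-0.5 -0.1 -0.9] T [ 0.04  0.08 -0.03] w 42.47225225857751 qp [ 0.03  0.92  0.19  1.46 -0.21  0.78  0.43]
24 [455.23591031   5.8155382 ] wing 3.1028386951711155 z [114.44679709 119.12410497 651.97366886]schema error: expected 10 rows
```

View pics/end.png

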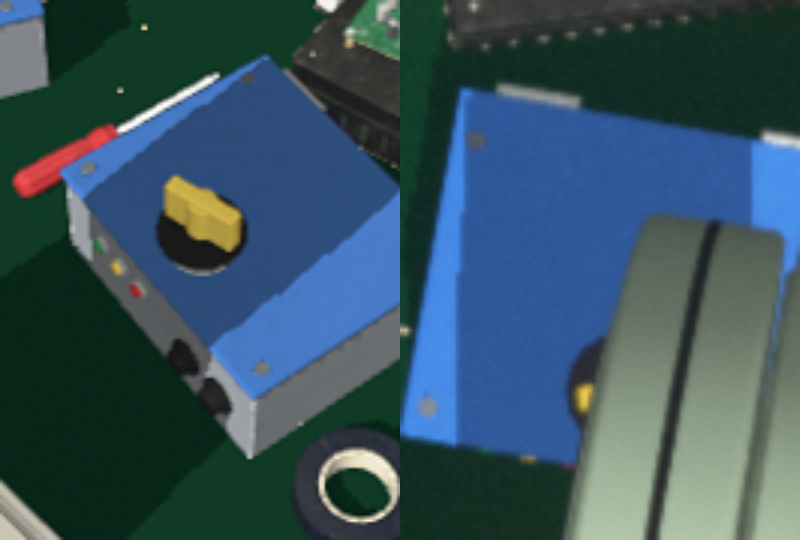

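The release call was refused because I miscounted its rows, and the retreat call ran on its own. That means the grip opened during the lift, followed by a sideways move. The wing may have been disturbed, so I move the arm clear and check.

```bash
python3 -m jog '[-2,-0.3,0,0,0,0,0,-2,-0.3,0,0,0,0,0,-2,-0.5,0,0,0,0,0,-2,-0.5,-0.3,0,0,0,0,-2,-0.7,-0.3,0,0,0,0,-2,-0.7,-0.3,0,0,0,0,-2,-0.7,-0.3,0,0,0,0,-2,-0.7,-0.3,0,0,0,0,-2,-0.7,-0.3,0,0,0,0,-2,-0.7,-0.3,0,0,0,0]'
cat > chk.py <<'E'
from h import *
st(); a,_=snap('scene'); b,D=snap('top')
C=pts('top',[[0,0]],[0.])[0]
hsv=cv2.cvtColor(b,cv2.COLOR_BGR2HSV); m=cv2.inRange(hsv,(20,100,90),(35,255,255)); r=np.zeros_like(m); r[240:285,350:395]=255; m&=r
v,u=np.nonzero(m); d=pts('top',np.c_[u,v],np.ones(len(u)))-C; P=(C+d*((118-C[2])/d[:,2])[:,None])[:,:2]
w,E=np.linalg.eigh(np.cov(P.T)); e=E[:,1]; ang=np.arctan2(e[1],e[0])
z=pts('top',np.c_[u,v],D[v,u])[:,2]
print(len(u),P.mean(0),'wing',(-0.164-ang)%np.pi,'z',np.percentile(z,[10,25,50,75,90]),'top mean',z[z>115].mean())
w=np.zeros((540,800,3),np.uint8)
w[:,:400]=cv2.resize(a[190:390,255:455],(400,400),interpolation=2).repeat(1,0)[:540] if False else cv2.resize(a[190:390,260:408],(400,540)); w[:,400:]=cv2.resize(b[165:300,315:415],(400,540)); cv2.imwrite('pics/end2.png',w)
E
python3 chk.py
```

```text
time: 21.3
position: [408.6, -151.0, 174.1]
tcp_rot: [0.706, 0.047, -0.047, -0.706]
force: [-0.3, -1.2, 0.6]
gripper_width: 42.8
t 21.3 pos [ 408.6 -151.   174.1] q [ 0.7056  0.0466 -0.0467 -0.7055] F [-0.3 -1.2  0.6] T [-0.07 -0.03  0.01] w 42.843293726709405 qp [ 0.19  0.62  0.15  2.05 -0.18  0.49  0.61]
225 [457.27874801 -12.20831477] wing 1.2436270805474858 z [102.17860067 116.33484907 118.13900567 119.38828282 120.75248301] top mean 127.89497546162046
```

View pics/end2.png

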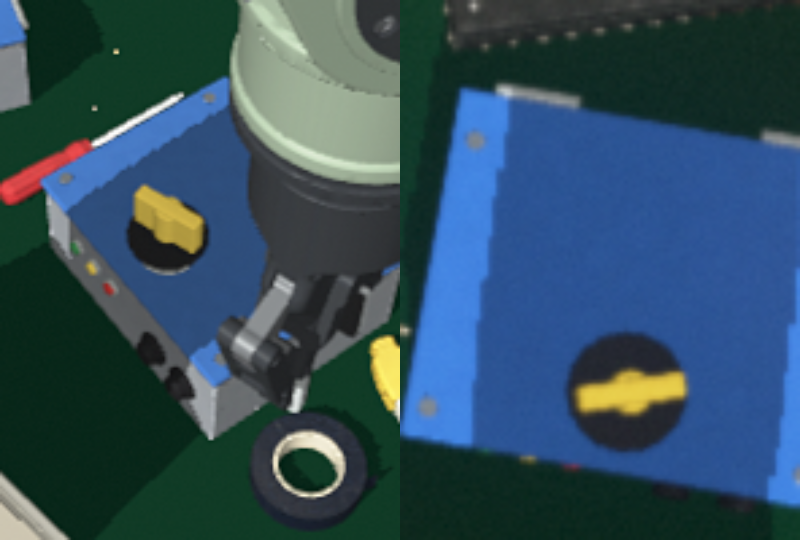

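```bash
python3 - <<'E'
from h import *
L=[];A=[]
for i in range(6):
    b,D=snap('top'); hsv=cv2.cvtColor(b,cv2.COLOR_BGR2HSV); m=cv2.inRange(hsv,(20,100,90),(35,255,255)); r=np.zeros_like(m); r[240:285,350:395]=255; m=m&r
    mm=cv2.erode(m,np.ones((3,3))); v,u=np.nonzero(mm); L.append(np.median(pts('top',np.c_[u,v],D[v,u])[:,2]))
    v,u=np.nonzero(m); e=np.linalg.eigh(np.cov(np.c_[u,v].T))[1][:,1]; A.append(np.degrees(np.arctan2(e[1],e[0])))
hb=pts('top',np.c_[340,220].reshape(1,2).repeat(1,0),[np.median(D[215:225,335:345])])[0,2]
print('wing top z',np.round(L,2),'hatch',hb, 'px ang',np.round(A,2))
o=cv2.imread('pics/top.png')
for n,lo,hi,(y0,y1,x0,x1) in (('driver',(170,120,80),(180,255,255),(170,280,270,318)),('plug',(20,100,90),(35,255,255),(205,245,436,475)),('tape ring',(10,10,120),(35,110,255),(255,300,425,470))):
    for im in (o,b):
        k=cv2.inRange(cv2.cvtColor(im[y0:y1,x0:x1],cv2.COLOR_BGR2HSV),lo,hi); v,u=np.nonzero(k); print(n,len(u),(u.mean()+x0).round(1) if len(u) else None,(v.mean()+y0).round(1) if len(u) else None)
E
```

```text
wing top z [118.94 118.45 118.74 118.45 118.84 118.5 ] hatch 76.96807045994186 px ang [171.64 171.74 171.74 171.64 171.64 171.64]
driver 324 291.6 249.6
driver 349 291.6 249.3
plug 299 444.6 226.8
plug 302 444.5 226.8
tape ring 147 446.6 276.2
tape ring 149 446.6 276.2
```

```bash
python3 -c "
from rig import env
print(env.close_job())"
```

```text
the job is handed in; nothing more can be done
None
```

The hatch is shut, the fastener appears locked in its detent, and the job was handed in at about 22 s of the 72 s allowed.

- **Hatch:** I pushed its front edge down until it bore 16 N with the fingertip at 76 mm, the height of the shut hatch. It was still shut in the last pictures.
- **Fastener:** I pinched the wing and pushed it in about 7.5 mm (about 12 N). I turned it clockwise in small steps until the stop was felt at about 0.2 N·m, well under the 0.4 N·m limit. I then backed off about 0.07 rad and let it rise.
- **Last checks:** The wing top stood about 3.3 mm below its popped-out height, which matches the 3 mm locked rest. Its angle was about 1.24 rad; the detent should lie at about 1.22 to 1.32 rad, as judged from where I felt the stop. The driver and tape ring were where they started, to within a third of a pixel, and so was the plug.

**What went wrong:** my release call was refused because I miscounted its rows. The retreat call then ran alone, so the fingers opened while the arm was already lifting and it moved sideways low over the case. The force read near zero at the end of that move, though not during it, and the checks above were made afterwards. The wing angle came out about 0.03 rad below where I let go, which is within measuring error but towards the low edge of the detent. I did not test the lock with a twist.

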